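# Seat a machined bar in the bow gauge and hold it for the reading

## Task

Take the long tall aluminium bar from the bench and stand it, the same way up as now, on the granite bed of the bow gauge, with one long side flat against the fence (which pushes the spring probe in) and one end up against the stop block. Seat it gently, then with one diagonal push keep it pressed firmly both into the fence and down on the bed, and finish while still holding it pressed like that, for the reading. Leave the other things on the bench alone.

Things in the scene. Friction and masses are not known exactly. Their poses are not given: they have to be found in the camera images.
- bar: The workpiece: a machined aluminium bar, 120 mm long, 30 mm wide, 50 mm tall, 0.37 to 0.57 kg, standing on one of its 30 x 120 mm narrow faces, with two bolt holes in its top near the ends. Of the three aluminium pieces on the bench it is the only one that is both tall (50 mm) and long (120 mm). Origin: centre of its underside; y along its length, x across its width, z up. Either end may go to the stop block.
- gauge: The bow gauge, fixed to the bench: a light grey granite bed on rubber feet, 180 (x) by 270 (y) mm, with a steel fence, a stop block and a probe on it; a white display box (70 x 130 mm, 90 mm tall) on a cable stands behind it, 295 mm along its x from the origin. Origin: on the bench under the centre of the bed; x points across the bed towards the fence, y along the fence towards the stop block, z up. The bed's top is 35 mm above the bench.
- bed: The granite bed of the gauge, 180 x 270 x 29 mm; its top face is 29 mm above its origin, which is at the centre of its underside; axes as the gauge. In front of the fence 110 mm of it are free.
- fence: The fence: a fixed ground steel bar along the gauge's y, 250 mm long, 14 mm thick, 24 mm high above the bed (so the bar stands 26 mm higher than the fence). Origin: on its front face (the face the bar goes against, looking to the gauge's -x), at mid length, at the height of the bed's top; axes as the gauge.
- fence_face (a point): Middle of the fence's front face at the height of the bed's top (same point as the fence's origin); axes as the gauge: x into the fence, y along it, z up. With the bar home, the bar's origin is 15 mm on the -x side of this point.
- stop_face (a point): The stop block's end face, at the height of the bed's top, 11 mm in front of the fence's face; axes as the gauge. The block is dark steel, 24 mm long, stands 22 mm out in front of the fence and 24 mm high, with a saddle and a black clamp knob over the fence (knob top 40 mm above the bed). It is clamped tight, 50 to 90 mm along +y from the fence's middle. The face looks to -y: with the bar home, the bar's origin is 60 mm on the -y side of this point.
- probe (a joint): Travel of the spring probe, a 5 mm steel pin that sticks 4 mm out of the fence's front face at the fence's mid length, 15 mm above the bed. 0 m: fully out; 0.004 m: pushed flush with the fence's face, as it is when the bar is home. Its spring pushes back with 1.2 N at 0 and 1.8 N when flush.
- short_bar: Bystander: aluminium bar of the same section, 30 wide, 50 tall, but only 70 mm long, one hole in its top. Origin: centre of its underside.
- flat_plate: Bystander: flat aluminium plate 120 x 46 x 12 mm. Origin: centre of its underside.
- mount: Bystander: dark brown resin specimen mount, 30 mm across, 18 mm tall. Origin: centre of its underside.
- ref_block: Bystander: round steel hardness block, 64 mm across, 15 mm thick. Origin: centre of its underside.
- vblock: Bystander: steel V-block, 50 x 60 x 50 mm. Origin: centre of its underside.
- case: Bystander: closed flat instrument case, 90 x 120 x 32 mm. Origin: centre of its underside.
- caliper: Bystander: digital caliper lying flat, 225 mm long along its y, 14 mm thick. Origin: under the middle of its beam.
Not all that is in view belongs to the job. What is shaped like the bar but brown or turquoise is not meant.

How it is judged:
By the outcome, as a careful person would: the job done as asked, in the order asked, and still so for the second after the job is handed in, while the arm keeps its last pose, push and grip.
It also fails if it takes over 48 s, if anything falls off the work surface, if the arm or the gripper's body presses on something with over 40 N, if the wrist force passes 120 N, or if a joint passes its speed limit or range.

## Robot

A 6-joint arm with a two-finger parallel gripper is mounted at the origin on the work surface. World frame = base frame: x ahead of the robot, y to its left, z up, the work surface at z = 0. Lengths are in mm, angles in rad, forces in N, time in s.
With the tool pointing down it reaches from about 275 to 750 mm from the base axis. Payload 10.2 kg.
Tool frame: the origin (TCP) lies at the very end of the fingers, on their centre line; the grasp point (between the pads) lies 19 mm behind it; z points along the fingers, y is the line along which they close (so a half turn about z gives the same grasp; the last joint's range is limited). The gripper opens to 85 mm and grips with 20 to 120 N. Pads are 22 mm wide; open, the fingers measure 114 mm over their backs; the gripper's body (76 mm by 85 mm) begins 54 mm behind the grasp point. The pads swing forward as they close: fully open they stand 13 mm farther back than shut.
Start: joints at [-1.347, 0.313, 1.498, -0, 1.331, -0.223], TCP at [226.832, -473.475, 231.294] pointing down, gripper open.
Joint ranges: [-2.94, 2.94], [-0.97, 2.17], [0.19, 2.56], [-1.23, 4.37], [0.02, 3.11], [-2.88, 2.88]. Speed limits (rad/s): [2.39, 2.39, 3.01, 3.14, 3.14, 3.14].

## Interface

Orientations are given as a unit quaternion [w, x, y, z].
In Python, from rig import monitor, eyes, job gives the robot as it stands. The module is installed in compiled form; this text tells all that it offers.
- The arm moves only by the tool send_rows, never from a script. Its argument "targets" is one flat list of numbers, 7 for each row, row after row: the turn, a rotation vector about the tool's x, y, z in degrees, then the shift along the tool's x, y, z in units of 60 mm (1.0 is 60 mm), then the opening, from -1 (shut) to 1 (fully open), so that 0 is half open. A call has 1 to 5 rows; each row shifts and turns the commanded pose from where the row before left it, along the tool's axes as they then stand; what a row does not reach is not made up. A row lasts 1/8 s, in which the tool goes at most 62.5 mm and 10.7 degrees, less where a joint would pass 70% of its speed; a pose out of reach is approached as far as the arm can. A call is refused whole if a number of a shift passes 1 or a number of a turn 10.7, either way. A call with a gripper value outside its range is refused whole. The fingers move at their own pace and stop on an object; "newtons" is the grip in N (left out, the last holds). Time passes only in rows, so rows that do not move let the fingers close. It gives the time, the measured TCP pose, the force, the opening and the grip force at its end, in the units of the state.
- monitor.sense(): the state, without advancing time (a new reading comes with each control period).
- eyes.capture(name): name is "scene" or "side" or "wrist"; returns a dict with "img" (480x640x3 uint8, red, green, blue), "K" (3x3 intrinsics, pixels), "R" (3x3) and "t" (3): a world point X has camera coordinates R X + t. Camera axes: x right, y down, z forward; pixel columns grow to the right and rows downward; lengths in mm; the calibration is good to about 2 mm. A picture is of the moment at which its call begins. There is no depth.
- job.finish_job(): hands the job in; it is judged then, once.
The state is a dict: "time_s": time; "joints": joint angles; "dq": joint speeds; "tau": joint torques, N m; "eef_pos": TCP position; "ee_rot": TCP orientation; "force": force on the tool from outside, world axes, zero at the start; "wrist_torque": the same for the moment, N m; "grip_width": opening from 0.0 (shut) to 1.0 (fully open); "grip_force": force on a finger pad.
Only numpy, scipy, OpenCV 4.12 (cv2) and the standard library are available. Lean on these libraries where they do the work, as an engineer would, in place of code of your own. Each camera call takes 0.05 s, during which the arm holds its last target. There are 200 camera calls.

## Working session

There is one attempt and no reset: what is moved stays moved. The work goes in short steps, Python scripts to look and compute and a tool call to move; the robot and the scene stay as the last step left them, time stands still between calls to the robot, and variables do not carry over. Pictures are saved under pics/ and viewed, at most 10 in all, crops included, and the job is handed in when it is done.

Besides the shell and the picture viewer there is one more tool, called by a JSON object that holds its "name" and its "arguments". send_rows: Moves the arm, as the interface text tells. Its arguments: {"type":"object","properties":{"targets":{"type":"array","items":{"type":"number"}},"newtons":{"type":"number"}},"required":["targets"]}

```bash
mkdir -p pics
cat > h.py <<'E'
import numpy as np, cv2
from rig import monitor, eyes, job
from scipy.spatial.transform import Rotation as Ro
def cap(n,f=None):
    c=eyes.capture(n)
    if f: cv2.imwrite('pics/'+f,c['img'][:,:,::-1])
    return c
def ray(c,uv,z):
    d=c['R'].T@np.linalg.inv(c['K'])@np.array([uv[0],uv[1],1.]); o=-c['R'].T@c['t']
    return o+d*(z-o[2])/d[2]
def proj(c,X):
    p=c['K']@(c['R']@np.asarray(X,float)+c['t']); return p[:2]/p[2]
def st():
    s=monitor.sense(); q=np.array(s['ee_rot']); R=Ro.from_quat(q[[1,2,3,0]]).as_matrix()
    return s,np.array(s['eef_pos']),R
E
python3 - <<'E'
from h import *
a=cap('scene','a.png');b=cap('side','b.png');
import pickle; pickle.dump({'scene':a,'side':b},open('c0.pkl','wb'))
for c in (a,b): print(-c['R'].T@c['t'],c['K'][0,0], c['R'][2])
s,p,R=st(); print(s['time_s'],p,R.round(3).tolist(),s['force'],s['grip_width'])
E
```

```text
[1135.19804531 1014.67115391  827.49090169] 546.658333191412 [-0.44442171 -0.68180381 -0.58106188]
[ 492.52915538 -912.6123268  1040.59429919] 545.221407675659 [ 0.04076709  0.71683065 -0.6960545 ]
0.1 [ 226.78495334 -473.23526895  230.80988772] [[0.902, 0.432, -0.0], [0.432, -0.902, 0.001], [0.0, -0.001, -1.0]] [-0.02377434  0.31504424  0.90994505] 1.0038698680507676
```

View pics/a.png

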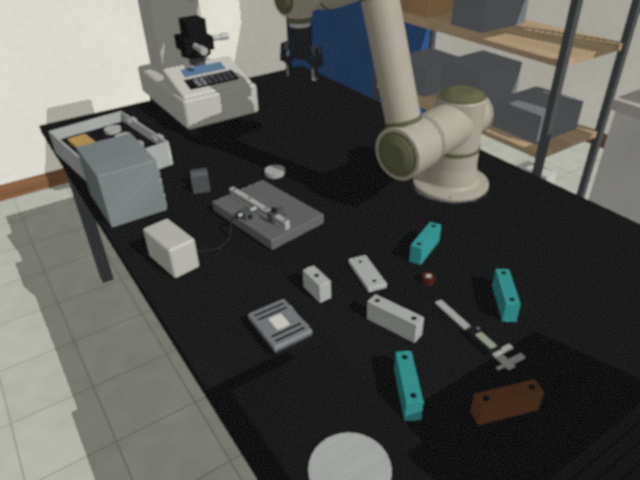

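View pics/b.png

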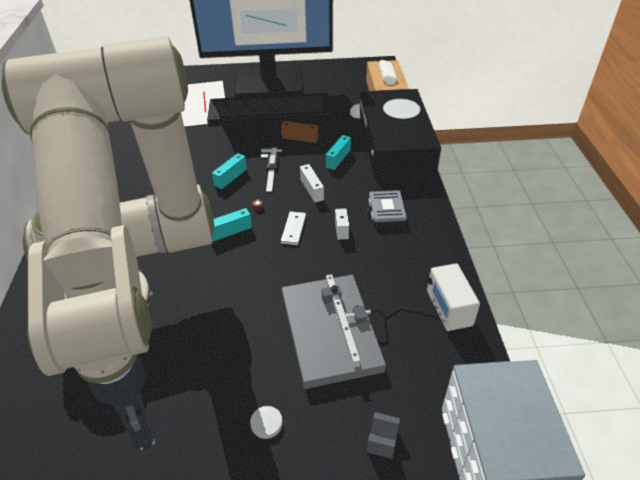

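The scene view shows the long tall bar at about (395,317). The short bar is at (317,284), the flat plate at (367,273) and the gauge at (268,212). The side view has the bar at (312,182) and the gauge bed at (333,330), with the fence running (330,280) to (356,362) and the stop block near (331,292).

Run:
```python
from h import *
import pickle; C=pickle.load(open('c0.pkl','rb'))
def crop(n,u,v,w,h,s): return cv2.resize(C[n]['img'][v:v+h,u:u+w],None,fx=s,fy=s,interpolation=cv2.INTER_CUBIC)
A=crop('side',270,265,130,130,4); B=crop('side',290,155,45,60,5)[:260]; D=crop('scene',355,285,80,65,4)[:260]
im=np.zeros((520,800,3),np.uint8); im[:520,:520]=A; im[:260,520:520+225]=B[:260]; im[260:520,520:800]=D[:,:280]
cv2.imwrite('pics/c.png',im[:,:,::-1])
for n,(u,v,w,h) in {'side':(295,155,40,55),'scene':(355,285,80,65)}.items():
    g=cv2.cvtColor(C[n]['img'],cv2.COLOR_RGB2GRAY)[v:v+h,u:u+w]
    print(n,np.percentile(g,[5,50,80,90,95,99]))
    for th in (90,185):
        m=(g>th).astype(np.uint8); cs,_=cv2.findContours(m,0,2); k=max(cs,key=cv2.contourArea)
        r=cv2.minAreaRect(k); print(th,cv2.contourArea(k),cv2.boxPoints(r)+[u,v])
        ap=cv2.approxPolyDP(k,2.5,True)[:,0]+[u,v]; print(ap.tolist())
```

```text
side [ 39.95  54.   130.   199.1  232.   236.  ]
90 535.0 [[293.71909904 169.5505619 ]
 [307.83146095 160.73033714]
 [329.4606781  195.33708191]
 [315.34831429 204.15730286]]
[[301, 165], [300, 178], [314, 201], [322, 200], [323, 185], [309, 164]]
185 219.0 [[299.33212948 167.07220364]
 [307.21660519 162.00361156]
 [322.61732864 185.960289  ]
 [314.73285294 191.02888107]]
[[301, 166], [313, 188], [321, 187], [309, 165]]
scene [ 23.   30.  109.  151.1 160.  167. ]
90 1463.5 [[360.6000042  314.79999924]
 [372.39999962 291.19999981]
 [428.79999542 319.39999771]
 [417.         342.99999619]]
[[368, 300], [368, 318], [413, 341], [421, 335], [422, 316], [376, 294]]Traceback (most recent call last):
  File "<stdin>", line 11, in <module>
ValueError: max() iterable argument is empty
```

View pics/c.png

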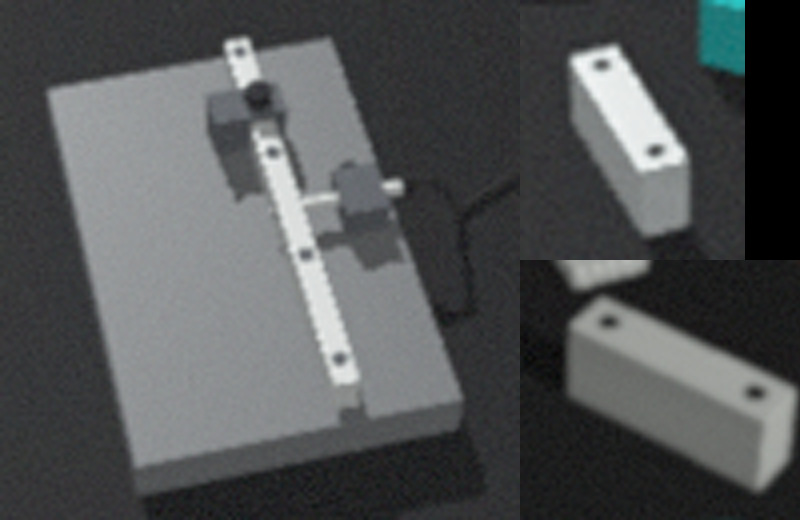

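The crop confirms the bar with its two holes. In the gauge crop the bed corners are about (48,90), (330,38), (463,403) and (135,468). The fence top runs (236,40) to (344,382), and the stop block's near top edge is at about (212,122) to (250,115).

Run:
```python
from h import *
import pickle; C=pickle.load(open('c0.pkl','rb'))
S,Q=C['side'],C['scene']
def cu(p): return np.array(p)/4.+[270,265]-.4
print('bed'); B=np.array([ray(S,cu(p),35)[:2] for p in [(48,90),(330,38),(463,403),(135,468)]]); print(B.round(1), B.mean(0).round(1))
for i in range(4): d=B[(i+1)%4]-B[i]; print(np.linalg.norm(d).round(1), np.degrees(np.arctan2(d[1],d[0])).round(1))
print('fence'); F=np.array([ray(S,cu(p),59)[:2] for p in [(224,42),(248,38),(356,380),(332,384)]]); print(F.round(1),F.mean(0).round(1))
d=(F[0]+F[1]-F[2]-F[3])/2; print(np.linalg.norm(d),np.degrees(np.arctan2(d[1],d[0])))
print('stop',[ray(S,cu(p),59)[:2].round(1) for p in [(212,124),(250,117)]],[ray(S,cu(p),35)[:2].round(1) for p in [(217,157)]])
print('bar side')
T=np.array([ray(S,p,50)[:2] for p in [(300.3,165.4),(309.4,163.6),(322.6,186.5),(313.4,189)]]); print(T.round(1),T.mean(0).round(1))
d=(T[0]+T[1]-T[2]-T[3])/2; print(np.linalg.norm(d),np.degrees(np.arctan2(d[1],d[0])))
H=np.array([ray(S,p,50)[:2] for p in [(601/5-104+290-.4,64/5+155-.4),(655/5-104+290-.4,150/5+155-.4)]]);print('holes',H.round(1),H.mean(0))
H=np.array([ray(Q,p,50)[:2] for p in [((609-520)/4+355-.4,(321-260)/4+285-.4),((756-520)/4+355-.4,(392-260)/4+285-.4)]]);print('holes scene',H.round(1),H.mean(0)); d=H[0]-H[1]; print(np.degrees(np.arctan2(d[1],d[0])))
```

```text
bed
[[ 448.7  -33. ]
 [ 624.7   -5.1]
 [ 665.2 -272.8]
 [ 488.4 -298. ]] [ 556.8 -152.3]
178.1 9.0
270.8 -81.4
178.6 -171.9
268.0 98.5
fence
[[ 557.2  -24.6]
 [ 571.9  -22.5]
 [ 607.3 -269.6]
 [ 594.4 -271. ]] [ 582.7 -146.9]
249.4095499244086 98.36324198554816
stop [array([545. , -88.4]), array([567.6, -85. ])] [array([547.3, -93.8])]
bar side
[[517.  438.4]
 [545.1 445. ]
 [576.8 329.9]
 [549.4 320.8]] [547.1 383.5]
120.66767604347102 105.39582443482507
holes [[533.1 426.7]
 [560.  340.3]] [546.57432309 383.5394302 ]
holes scene [[560.  341.2]
 [532.9 427.4]] [546.45707847 384.27749617]
-72.587125949978
```

{"name": "send_rows", "arguments": {"targets": [0,0,0,0.72,-0.69,0,1,0,0,0,0.72,-0.69,0,1,0,0,0,0.72,-0.69,0,1,0,0,0,0.72,-0.69,0,1,0,0,0,0.72,-0.69,0,1]}}

```text
time_s: 0.72
eef_pos: [332.4, -191.6, 231.2]
ee_rot: [0.0, 0.975, 0.221, 0.0]
force: [0.8, -0.8, -0.6]
grip_width: 1.0
grip_force: 0.0
```

{"name": "send_rows", "arguments": {"targets": [0,0,0,0.72,-0.69,0,1,0,0,0,0.72,-0.69,0,1,0,0,0,0.72,-0.69,0,1,0,0,0,0.72,-0.69,0,1,0,0,0,0.72,-0.69,0,1]}}

```text
time_s: 1.35
eef_pos: [437.8, 88.6, 231.2]
ee_rot: [0.0, 0.975, 0.222, 0.0]
force: [0.7, -0.2, 0.9]
grip_width: 1.001
grip_force: 0.0
```

{"name": "send_rows", "arguments": {"targets": [0,0,0,0.72,-0.69,0,1,0,0,0,0.72,-0.69,0,1,0,0,0,0.72,-0.69,0,1,0,0,0,0.72,-0.69,0,1,0,0,0,0.72,-0.69,0,1]}}

```text
time_s: 1.98
eef_pos: [543.2, 368.4, 230.9]
ee_rot: [0.0, 0.975, 0.222, -0.0]
force: [1.2, -0.1, 0.0]
grip_width: 0.994
grip_force: 0.0
```

{"name": "send_rows", "arguments": {"targets": [0,0,-10.2,0,0,0,1,0,0,-10.2,0,0,0,1,0,0,-10.2,0,0,0,1,0,0,-10.2,0,0,0,1,0,0,-10.2,0,0,0,1]}}

```text
time_s: 2.6
eef_pos: [542.8, 366.5, 230.7]
ee_rot: [-0.0, 0.783, 0.622, -0.001]
force: [-0.7, 0.5, -0.3]
grip_width: 0.996
grip_force: 0.0
```

{"name": "send_rows", "arguments": {"targets": [0,0,-10.2,0,0,0,1,0,0,-10.2,0,0,0,1,0,0,-10.2,0,0,0,1,0,0,0,0,0,0,1]}}

```text
time_s: 3.1
eef_pos: [542.8, 366.5, 230.8]
ee_rot: [-0.0, 0.594, 0.804, -0.0]
force: [0.2, 0.2, 0.3]
grip_width: 1.0
grip_force: 0.0
```

```bash
cat > wb.py <<'E'
from h import *
import sys
w=cap('wrist',sys.argv[1])
s,p,R=st(); print(p.round(1),np.degrees(np.arctan2(R[1,0],R[0,0])).round(2),'cam',(-w['R'].T@w['t']).round(1))
print('bar proj',proj(w,[546.6,384,50]))
E
python3 wb.py d.png
```

```text
[542.8 366.5 230.9] 106.99 cam [523.4 428.9 373.3]
bar proj [329.8496375  188.23387211]
```

View pics/d.png

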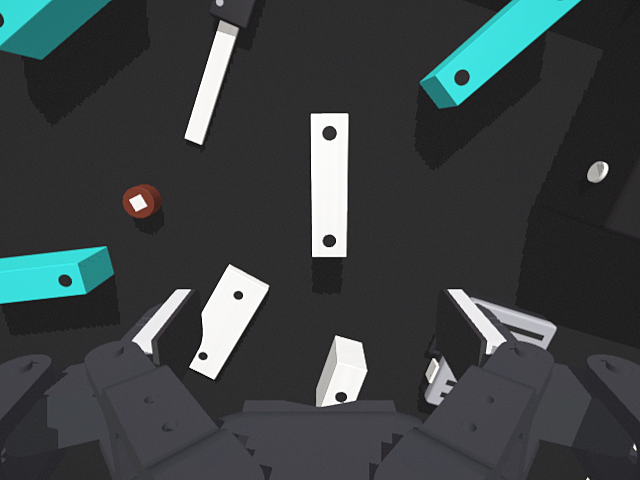

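The wrist view shows the bar straight ahead with holes at about (329,133) and (329,241), aligned to the jaws. The short bar and flat plate are at the bottom, well clear of the bar.

```bash
cat > mb.py <<'E'
from h import *
w=cap('wrist'); z=50
g=cv2.cvtColor(w['img'],cv2.COLOR_RGB2GRAY); m=(g>200).astype(np.uint8)
n,l,S,c=cv2.connectedComponentsWithStats(m); q=proj(w,[546.6,384,50])
i=l[int(q[1]),int(q[0])]; k=max(cv2.findContours((l==i).astype(np.uint8),0,2)[0],key=cv2.contourArea)
P=np.array([ray(w,u,z)[:2] for u in k[:,0]],np.float32)
r=cv2.minAreaRect(P); print(r); b=cv2.boxPoints(r); 
e=max([(b[1]-b[0]),(b[2]-b[1])],key=np.linalg.norm); yaw=np.degrees(np.arctan2(e[1],e[0]))%180
s,p,R=st(); c=np.array([*r[0],50])
print('bar',c,yaw,'tool yaw',np.degrees(np.arctan2(R[1,0],R[0,0])),'d tool mm',R.T@(c-p))
E
python3 mb.py
```

```text
((545.7278442382812, 383.922119140625), (29.501388549804688, 119.43388366699219), 17.417070388793945)
bar [545.72784424 383.92211914  50.        ] 107.41705 tool yaw 106.98819733588176 d tool mm [ 15.80253448   7.92356855 181.05182152]
```

{"name": "send_rows", "arguments": {"targets": [0,0,0,0.26,0.13,0.5,1,0,0,-0.4,0,0,0.8,1,0,0,0,0,0,0.8,1,0,0,0,0,0,0.7,1,0,0,0,0,0,0.4,1]}}

```text
time_s: 3.82
eef_pos: [544.8, 383.3, 36.7]
ee_rot: [-0.001, 0.592, 0.806, -0.001]
force: [0.1, 0.6, 0.4]
grip_width: 0.998
grip_force: 0.0
```

{"name": "send_rows", "arguments": {"targets": [0,0,0,0,0,0.18,1,0,0,0,0,0,0,1]}}

```text
time_s: 4.08
eef_pos: [545.8, 383.8, 28.5]
ee_rot: [-0.0, 0.591, 0.807, -0.0]
force: [-0.4, 0.5, 0.3]
grip_width: 0.999
grip_force: 0.0
```

{"name": "send_rows", "arguments": {"targets": [0,0,0,0,0,0,-0.1,0,0,0,0,0,0,-0.4,0,0,0,0,0,0,-0.4,0,0,0,0,0,0,-1,0,0,0,0,0,0,-1], "newtons": 40}}

```text
time_s: 4.7
eef_pos: [546.2, 384.0, 29.2]
ee_rot: [0.0, 0.591, 0.807, 0.001]
force: [1.0, 0.2, 4.4]
grip_width: 0.344
grip_force: 40.9
```

{"name": "send_rows", "arguments": {"targets": [0,0,0,0,0,-0.1,-1,0,0,0,0,0,-0.4,-1,0,0,0,0,0,-0.6,-1,0,0,0,0,0,-0.6,-1,0,0,0,-0.3,-0.1,-0.3,-1], "newtons": 60}}

```text
time_s: 5.32
eef_pos: [545.2, 365.4, 149.8]
ee_rot: [0.0, 0.59, 0.807, 0.0]
force: [-0.0, -0.9, -4.7]
grip_width: 0.34
grip_force: 60.2
```

{"name": "send_rows", "arguments": {"targets": [0,0,0,-0.6,-0.2,0,-1,0,0,0,-0.87,-0.27,0,-1,0,0,0,-0.87,-0.27,0,-1,0,0,0,-0.87,-0.27,0,-1,0,0,0,-0.87,-0.27,0,-1]}}

```text
time_s: 5.95
eef_pos: [545.4, 106.5, 148.0]
ee_rot: [-0.001, 0.591, 0.807, -0.001]
force: [0.8, -0.5, -3.9]
grip_width: 0.337
grip_force: 60.1
```

{"name": "send_rows", "arguments": {"targets": [0,0,0,-0.87,-0.27,0,-1,0,0,0,-0.87,-0.27,0,-1,0,0,0,-0.87,-0.27,0,-1,0,0,0,-0.87,-0.26,0,-1,0,0,0,-0.6,-0.15,0,-1]}}

```text
time_s: 6.58
eef_pos: [549.7, -149.3, 147.9]
ee_rot: [-0.001, 0.591, 0.807, -0.0]
force: [1.0, 0.3, -4.6]
grip_width: 0.34
grip_force: 60.1
```

{"name": "send_rows", "arguments": {"targets": [0,0,4.5,-0.26,-0.09,0,-1,0,0,4.4,0,0,0,-1,0,0,0,0,0,0,-1]}}

```text
time_s: 6.95
eef_pos: [549.5, -163.6, 147.8]
ee_rot: [-0.001, 0.651, 0.759, -0.0]
force: [1.1, 0.9, -4.3]
grip_width: 0.341
grip_force: 60.1
```

```bash
cat > wg.py <<'E'
from h import *
import sys
w=cap('wrist',sys.argv[1]); s,p,R=st(); print(s['time_s'],p.round(1),np.degrees(np.arctan2(R[1,0],R[0,0])).round(2),R[:,2].round(4),np.round(s['force'],1),np.round(s['wrist_torque'],2),s['grip_width'])
import pickle; pickle.dump(w,open('w.pkl','wb'))
E
python3 wg.py e.png
```

```text
7.0 [ 549.7 -163.4  148. ] 98.8 [-1.3e-03  7.0e-04 -1.0e+00] [-0.6  0.4 -4.6] [ 0.03 -0.03  0.04] 0.3400112271407108
```

View pics/e.png

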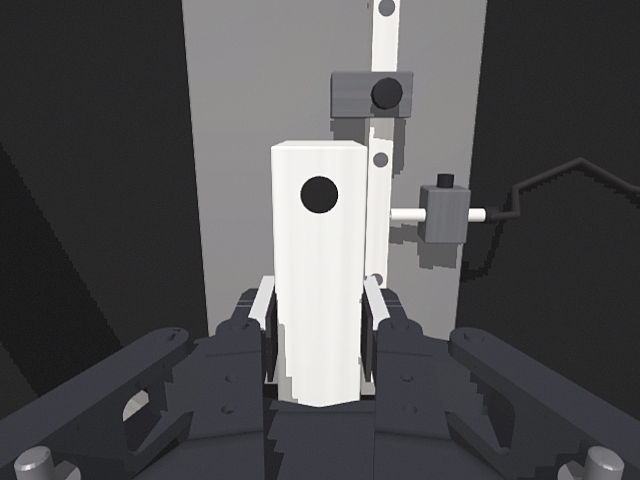

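The wrist view now shows the bar in the grip over the bed. The fence's bright top is at columns 367 to 399, the stop block spans (331 to 412, 72 to 117), and the probe housing is at (443,212).

Run:
```python
from h import *
import pickle; w=pickle.load(open('w.pkl','rb'))
g=cv2.cvtColor(w['img'],cv2.COLOR_RGB2GRAY).astype(int)
for v in (20,45,125,150,180,230,260): print(v,g[v,360:404:1].tolist())
print([ (r,g[r,345]) for r in range(66,150,2)])
```

```text
20 [140, 141, 141, 139, 142, 141, 142, 142, 140, 138, 139, 138, 116, 234, 245, 241, 239, 239, 239, 240, 241, 240, 241, 240, 240, 240, 239, 237, 239, 237, 236, 237, 237, 237, 236, 237, 238, 242, 253, 171, 135, 140, 142, 141]
45 [143, 143, 142, 142, 140, 142, 142, 139, 139, 140, 136, 127, 229, 244, 241, 240, 240, 240, 241, 241, 240, 241, 241, 240, 238, 239, 238, 238, 237, 237, 237, 236, 236, 237, 239, 238, 246, 213, 145, 136, 139, 140, 142, 140]
125 [93, 93, 93, 93, 88, 124, 129, 126, 126, 122, 160, 166, 164, 165, 167, 169, 168, 165, 166, 163, 164, 161, 163, 163, 162, 163, 164, 163, 162, 162, 160, 163, 167, 182, 111, 88, 91, 95, 93, 94, 92, 93, 93, 91]
150 [240, 240, 239, 240, 242, 237, 228, 182, 124, 232, 243, 240, 242, 242, 240, 240, 240, 240, 238, 240, 241, 241, 239, 238, 238, 238, 237, 236, 234, 237, 238, 246, 214, 112, 86, 92, 93, 92, 94, 92, 91, 93, 90, 86]
180 [241, 241, 240, 242, 239, 229, 183, 121, 229, 241, 239, 241, 241, 240, 239, 238, 237, 236, 236, 236, 236, 236, 237, 237, 237, 236, 235, 234, 234, 237, 249, 177, 138, 142, 142, 142, 140, 142, 142, 139, 141, 142, 142, 141]
2
[... 631 characters left out ...]
p.int64(115)), (86, np.int64(114)), (88, np.int64(114)), (90, np.int64(114)), (92, np.int64(118)), (94, np.int64(119)), (96, np.int64(119)), (98, np.int64(114)), (100, np.int64(113)), (102, np.int64(109)), (104, np.int64(111)), (106, np.int64(111)), (108, np.int64(113)), (110, np.int64(116)), (112, np.int64(113)), (114, np.int64(112)), (116, np.int64(100)), (118, np.int64(71)), (120, np.int64(94)), (122, np.int64(94)), (124, np.int64(92)), (126, np.int64(91)), (128, np.int64(93)), (130, np.int64(90)), (132, np.int64(92)), (134, np.int64(94)), (136, np.int64(93)), (138, np.int64(89)), (140, np.int64(158)), (142, np.int64(237)), (144, np.int64(233)), (146, np.int64(242)), (148, np.int64(248))]
```

Run:
```python
from h import *
import pickle; w=pickle.load(open('w.pkl','rb')); s,p,R=st()
g=cv2.cvtColor(w['img'],cv2.COLOR_RGB2GRAY).astype(int)
L=np.array([ray(w,q,59)[:2] for q in [(372.1,20),(371.1,45),(368,150),(367,180),(365.1,230),(364.1,260)]])
Rr=np.array([ray(w,q,59)[:2] for q in [(398.7,20),(397.2,45),(392,150),(390.7,180),(388.2,230),(386.8,260)]])
for P in (L,Rr):
    f=np.polyfit(P[:,1],P[:,0],1); print('line yaw',90-np.degrees(np.arctan(f[0])),P.round(1).tolist())
print('stop',ray(w,(345,116.7),59).round(1),ray(w,(360,116.7),59).round(1))
# bar edges
zt=p[2]-29+50
def edge(v,u0,u1): 
    d=np.diff(g[v,u0:u1]); i=np.argmax(np.abs(d)); return u0+i+.5
for a,b in ((262,285),(355,372)):
    vs=range(155,260,8); P=np.array([ray(w,(edge(v,a,b),v),zt)[:2] for v in vs]); f=np.polyfit(P[:,1],P[:,0],1); print('bar edge yaw',90-np.degrees(np.arctan(f[0])),'res',np.std(P[:,0]-np.polyval(f,P[:,1])), P[0],P[-1])
print('far end',ray(w,(319,142),zt), 'hole',ray(w,(319,194.5),zt),p,R[:,0])
```

```text
line yaw 98.57233531085834 [[559.2, -40.3], [561.0, -52.5], [569.5, -107.8], [572.1, -125.0], [576.5, -155.3], [579.4, -174.5]]
line yaw 98.5389271460397 [[573.3, -38.2], [575.0, -50.4], [583.3, -105.7], [586.0, -122.9], [590.5, -153.2], [593.4, -172.4]]
stop [553.2 -91.5  59. ] [561.6 -90.2  59. ]
bar edge yaw 98.504090032413 res 0.0894549087177375 [ 526.13523556 -109.696577  ] [ 531.09325975 -142.85881618]
bar edge yaw 98.21387958413463 res 0.23023095558764414 [ 555.73901484 -105.19383888] [ 560.24235106 -138.41257426]
far end [ 540.20582132 -103.63622569  169.0085989 ] hole [ 542.62235265 -119.51597208  169.0085989 ] [ 549.6875259  -163.43020989  148.0085989 ] [-1.52923472e-01  9.88237596e-01  9.30690238e-04]
```

{"name": "send_rows", "arguments": {"targets": [0,0,0,0,0,0.4,-1,0,0,0,0,0,0.5,-1,0,0,0,0,0,0.3,-1,0,0,0,0,0,0.08,-1,0,0,0,0,0,0.02,-1]}}

```text
time_s: 7.62
eef_pos: [550.3, -163.7, 70.8]
ee_rot: [0.0, 0.651, 0.759, 0.0]
force: [0.2, -1.0, -4.4]
grip_width: 0.335
grip_force: 59.9
```

{"name": "send_rows", "arguments": {"targets": [0,0,0,0,0,0.02,-1,0,0,0,0,0,0.02,-1,0,0,0,0,0,0,-1]}}

```text
time_s: 8.0
eef_pos: [550.1, -163.8, 68.3]
ee_rot: [0.0, 0.651, 0.759, 0.0]
force: [-1.2, -0.4, -3.8]
grip_width: 0.342
grip_force: 59.9
```

```bash
python3 wg.py f.png
```

```text
8.05 [ 550.1 -163.8   68.3] 98.7 [ 2.e-04 -1.e-04 -1.e+00] [-0.1  0.5 -4.2] [ 0.04 -0.01 -0.06] 0.3422536966872932
```

View pics/f.png

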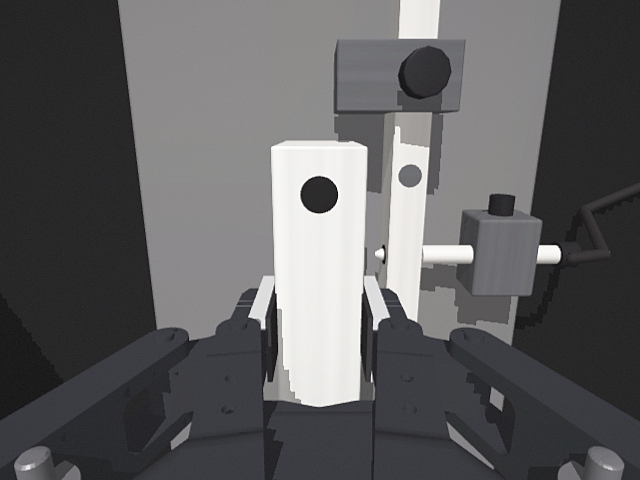

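The probe tip shows at (380,254), 5 mm or so beyond the bar's fence side. The stop face edge is at row 112 and the probe housing at (460 to 540, 205 to 295), clear of the fingers.

{"name": "send_rows", "arguments": {"targets": [0,0,0,0,0,0.02,-1,0,0,0,0,0,0.02,-1,0,0,0,0,0,0,-1]}}

```text
time_s: 8.43
eef_pos: [550.0, -163.7, 65.5]
ee_rot: [-0.0, 0.651, 0.759, -0.0]
force: [-0.1, -0.0, -4.4]
grip_width: 0.338
grip_force: 59.9
```

{"name": "send_rows", "arguments": {"targets": [0,0,0,0,0,0.01,-1,0,0,0,0,0,0.01,-1,0,0,0,0,0,0,-1]}}

```text
time_s: 8.8
eef_pos: [550.1, -163.7, 64.4]
ee_rot: [-0.0, 0.651, 0.759, -0.0]
force: [-0.8, -0.0, -4.7]
grip_width: 0.332
grip_force: 59.9
```

{"name": "send_rows", "arguments": {"targets": [0,0,0,0,0,0.01,-1,0,0,0,0,0,0,-1]}}

```text
time_s: 9.05
eef_pos: [550.2, -163.8, 64.2]
ee_rot: [0.0, 0.651, 0.759, 0.0]
force: [-1.5, 0.9, 0.8]
grip_width: 0.339
grip_force: 60.5
```

{"name": "send_rows", "arguments": {"targets": [0,0,0,0,0,0.01,-1,0,0,0,0,0,0,-1]}}

```text
time_s: 9.3
eef_pos: [550.2, -163.8, 64.2]
ee_rot: [0.0, 0.651, 0.759, -0.0]
force: [-3.2, 1.9, 6.6]
grip_width: 0.338
grip_force: 61.5
```

{"name": "send_rows", "arguments": {"targets": [0,0,0,0,0.03,-0.005,-1,0,0,0,0.04,0.05,0,-1,0,0,0,0.06,0.04,0,-1,0,0,0,0.03,0.01,0,-1,0,0,0,0,0,0,-1]}}

```text
time_s: 9.93
eef_pos: [557.4, -155.2, 64.2]
ee_rot: [0.001, 0.651, 0.759, 0.0]
force: [0.3, -4.6, 5.4]
grip_width: 0.335
grip_force: 61.3
```

```bash
python3 wg.py g.png
```

```text
9.975 [ 557.4 -155.2   64.2] 98.7 [ 0.0022 -0.0011 -1.    ] [ 1.2 -4.5  5.4] [-0.63  0.06  0.1 ] 0.3405659007142909
```

View pics/g.png

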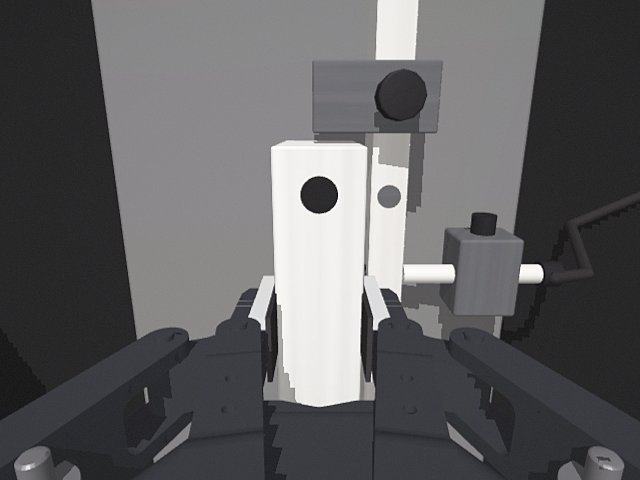

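Run:
```python
from h import *
import pickle; w=pickle.load(open('w.pkl','rb')); g=cv2.cvtColor(w['img'],cv2.COLOR_RGB2GRAY).astype(int)
uy=np.array([-.1486,.9889]);ux=np.array([.9889,.1486])
print(g[124:156:1,335].tolist(), g[200,358:385].tolist())
a=ray(w,(335,132.3),59)[:2]; 
for r in (140.5,142,146): print('y gap',uy@(a-ray(w,(335,r),85.3)[:2]))
print('x gap', ux@(ray(w,(371.,200),59)-ray(w,(366,200),85.3))[:2], 'tcp->fence',ux@(ray(w,(371.,200),59)[:2]-st()[1][:2]))
```

```text
[113, 111, 109, 111, 112, 113, 114, 102, 73, 80, 92, 90, 89, 88, 90, 85, 106, 130, 128, 205, 240, 231, 242, 251, 251, 245, 240, 241, 241, 241, 241, 241] [241, 240, 240, 240, 241, 243, 231, 213, 146, 135, 135, 129, 171, 235, 239, 239, 238, 241, 248, 222, 122, 99, 108, 108, 109, 109, 107]
y gap 1.9954974153903082
y gap 2.438277489659214
y gap 3.6232501281318585
x gap 5.20059679466665 tcp->fence 19.65113924045798
```

{"name": "send_rows", "arguments": {"targets": [0,0,0,0.02,0,0,-1,0,0,0,0.01,0,0,-1,0,0,0,0,0,0,-1]}}

```text
time_s: 10.35
eef_pos: [557.2, -153.7, 64.3]
ee_rot: [0.001, 0.651, 0.759, 0.0]
force: [1.5, -3.6, 4.6]
grip_width: 0.333
grip_force: 61.2
```

{"name": "send_rows", "arguments": {"targets": [0,0,0,0.01,0,0,-1,0,0,0,0,0,0,-1]}}

```text
time_s: 10.6
eef_pos: [557.1, -153.1, 64.3]
ee_rot: [0.001, 0.651, 0.759, 0.0]
force: [0.7, -5.4, 4.8]
grip_width: 0.338
grip_force: 61.2
```

{"name": "send_rows", "arguments": {"targets": [0,0,0,0.01,0,0,-1,0,0,0,0,0,0,-1]}}

```text
time_s: 10.85
eef_pos: [557.0, -152.5, 64.3]
ee_rot: [0.001, 0.651, 0.759, 0.0]
force: [0.8, -6.2, 4.2]
grip_width: 0.341
grip_force: 61.2
```

{"name": "send_rows", "arguments": {"targets": [0,0,0,0.01,0,0,-1,0,0,0,0,0,0,-1]}}

```text
time_s: 11.1
eef_pos: [556.9, -151.9, 64.2]
ee_rot: [0.001, 0.651, 0.759, 0.0]
force: [0.1, -5.2, 4.8]
grip_width: 0.341
grip_force: 61.1
```

{"name": "send_rows", "arguments": {"targets": [0,0,0,0.01,0,0,-1,0,0,0,0,0,0,-1]}}

```text
time_s: 11.35
eef_pos: [556.9, -151.7, 64.3]
ee_rot: [0.002, 0.651, 0.759, 0.0]
force: [1.8, -7.3, 4.1]
grip_width: 0.333
grip_force: 61.1
```

{"name": "send_rows", "arguments": {"targets": [0,0,0,0.01,0,0,-1,0,0,0,0,0,0,-1]}}

```text
time_s: 11.6
eef_pos: [556.9, -151.6, 64.3]
ee_rot: [0.002, 0.652, 0.759, -0.0]
force: [1.6, -9.7, 3.4]
grip_width: 0.335
grip_force: 61.0
```

{"name": "send_rows", "arguments": {"targets": [0,0,0,0,0.02,0,-1,0,0,0,0,0.02,0,-1,0,0,0,0,0.015,0,-1,0,0,0,0,0,0,-1]}}

```text
time_s: 12.1
eef_pos: [557.7, -151.5, 64.2]
ee_rot: [-0.0, 0.651, 0.759, -0.002]
force: [-12.9, -14.2, 11.8]
grip_width: 0.337
grip_force: 62.1
```

{"name": "send_rows", "arguments": {"targets": [0,0,0,0,0.01,0,-1,0,0,0,0,0.01,0,-1,0,0,0,0,0,0,-1]}}

```text
time_s: 12.48
eef_pos: [558.2, -151.4, 64.2]
ee_rot: [-0.001, 0.651, 0.759, -0.003]
force: [-16.9, -13.7, 14.0]
grip_width: 0.337
grip_force: 62.4
```

```bash
python3 wg.py h0.png
```

```text
12.525 [ 558.3 -151.4   64.2] 98.77 [-0.0054 -0.003  -1.    ] [-16.9 -13.6  13.9] [-2.17  3.18  0.41] 0.3388826679400823
```

Run:
```python
from h import *
import pickle
w=cv2.imread('pics/h0.png'); c=cap('side'); s=cap('scene')
A=cv2.resize(w[60:360,220:560],(400,353)); B=cv2.resize(c['img'][275:375,290:390,::-1],(400,400),interpolation=cv2.INTER_CUBIC); D=cv2.resize(s['img'][170:245,205:330,::-1],(400,240),interpolation=cv2.INTER_CUBIC)
im=np.zeros((600,800,3),np.uint8); im[:353,:400]=A; im[:400,400:]=B; im[355:595,:400]=D
cv2.imwrite('pics/i.png',im)
w=pickle.load(open('w.pkl','rb')); g=cv2.cvtColor(w['img'],cv2.COLOR_RGB2GRAY).astype(int)
print(g[200,355:380].tolist(),g[160,355:380].tolist(),g[240,355:380].tolist()); print(g[130:160,330].tolist())
```

```text
[240, 240, 240, 241, 240, 240, 241, 244, 235, 231, 148, 110, 221, 243, 239, 238, 239, 242, 246, 248, 150, 99, 109, 110, 113] [239, 240, 241, 241, 240, 239, 239, 241, 243, 237, 228, 161, 119, 120, 241, 245, 240, 240, 242, 251, 186, 160, 162, 164, 166] [240, 240, 240, 240, 240, 240, 242, 235, 226, 143, 114, 132, 238, 240, 239, 240, 240, 240, 239, 239, 239, 239, 237, 236, 235]
[112, 112, 111, 113, 112, 109, 112, 109, 113, 112, 115, 105, 70, 148, 232, 236, 239, 251, 252, 246, 239, 240, 241, 243, 243, 242, 243, 243, 242, 243]
```

View pics/i.png

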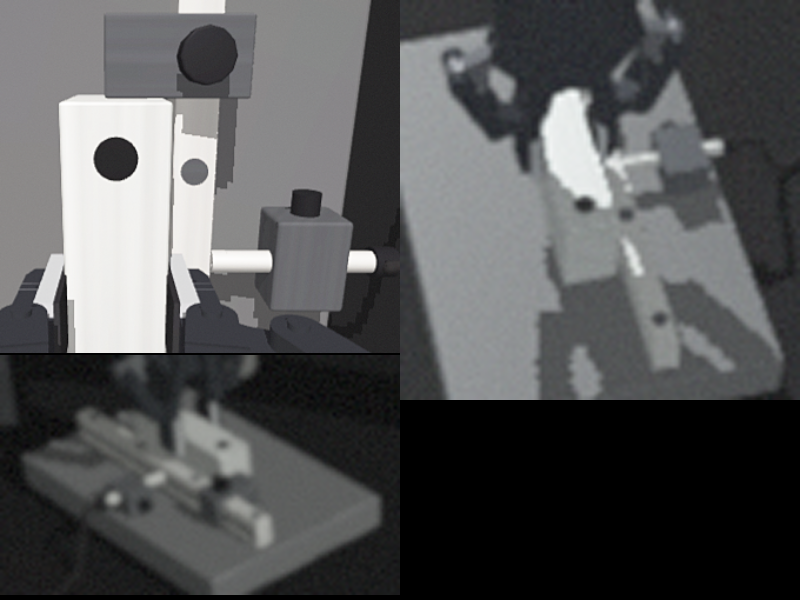

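The bar sits against the stop but still about 3.5 mm off the fence. The forces fit friction from too much bed and stop load, so I'll ease those off and then go on to the fence.

{"name": "send_rows", "arguments": {"targets": [0,0,0,0,-0.03,0,-1,0,0,0,-0.01,0,-0.01,-1,0,0,0,0,0,0,-1]}}

```text
time_s: 13.0
eef_pos: [558.0, -151.5, 64.2]
ee_rot: [-0.0, 0.651, 0.759, -0.001]
force: [-5.1, -9.2, 3.9]
grip_width: 0.335
grip_force: 61.1
```

```bash
cat > q.py <<'E'
from h import *
s,p,R=st(); ux=np.array([.9889,.1486,0]);uy=np.array([-.1486,.9889,0]); f=np.array(s['force']); t=np.array(s['wrist_torque'])
print(round(s['time_s'],2),'gx %.1f gy %.1f z %.1f'%(ux@(p-[575.8,-147.9,0]),uy@(p-[575.8,-147.9,0]),p[2]),'Fx %.1f Fy %.1f Fz %.1f'%(ux@f,uy@f,f[2]),'Tx %.2f Ty %.2f Tz %.2f'%(ux@t,uy@t,t[2]),'tilt',(ux@R[:,2]*57.3).round(2),(uy@R[:,2]*57.3).round(2),'yaw',np.degrees(np.arctan2(R[1,0],R[0,0])).round(2))
E
python3 q.py
```

```text
13.0 gx -18.1 gy -0.9 z 64.2 Fx -6.4 Fy -8.4 Fz 3.9 Tx -1.35 Ty 1.33 Tz 0.30 tilt -0.1 -0.08 yaw 98.72
```

{"name": "send_rows", "arguments": {"targets": [0,0,0,-0.005,0,-0.005,-1,0,0,0,0,0.01,0,-1,0,0,0,0,0.01,0,-1,0,0,0,0,0,0,-1]}}

```text
time_s: 13.5
eef_pos: [558.3, -151.4, 64.2]
ee_rot: [-0.001, 0.651, 0.759, -0.002]
force: [-9.8, -9.9, 5.3]
grip_width: 0.333
grip_force: 61.3
```

```bash
python3 q.py
```

```text
13.5 gx -17.8 gy -0.9 z 64.2 Fx -11.2 Fy -8.3 Fz 5.3 Tx -1.25 Ty 2.08 Tz 0.31 tilt -0.25 -0.04 yaw 98.74
```

{"name": "send_rows", "arguments": {"targets": [0,0,0,-0.015,-0.015,0,-1,0,0,0,0,0,-0.015,-1,0,0,0,0,0,0,-1]}}

```text
time_s: 13.88
eef_pos: [558.2, -151.4, 64.3]
ee_rot: [-0.001, 0.651, 0.759, -0.001]
force: [-3.3, -4.9, -3.0]
grip_width: 0.338
grip_force: 60.1
```

```bash
python3 q.py
```

```text
13.88 gx -17.9 gy -0.9 z 64.3 Fx -4.0 Fy -4.3 Fz -3.0 Tx -0.81 Ty 0.71 Tz 0.06 tilt -0.14 0.05 yaw 98.71
```

{"name": "send_rows", "arguments": {"targets": [0,0,0,0,0.01,-0.005,-1,0,0,0,0,0.01,0,-1,0,0,0,0,0,0,-1]}}

```text
time_s: 14.25
eef_pos: [559.2, -151.2, 64.3]
ee_rot: [-0.001, 0.651, 0.759, -0.001]
force: [-3.8, -5.0, -4.2]
grip_width: 0.342
grip_force: 60.1
```

```bash
python3 q.py
```

```text
14.25 gx -16.9 gy -0.8 z 64.3 Fx -4.5 Fy -4.4 Fz -4.2 Tx -0.88 Ty 0.84 Tz 0.15 tilt -0.18 0.06 yaw 98.72
```

{"name": "send_rows", "arguments": {"targets": [0,0,0,0,0.01,0,-1,0,0,0,0,0.01,0,-1,0,0,0,0,0,0,-1]}}

```text
time_s: 14.62
eef_pos: [560.3, -151.1, 64.3]
ee_rot: [-0.001, 0.651, 0.759, -0.001]
force: [-3.7, -6.3, -4.0]
grip_width: 0.339
grip_force: 60.1
```

```bash
python3 q.py
```

```text
14.62 gx -15.8 gy -0.8 z 64.3 Fx -4.6 Fy -5.7 Fz -4.0 Tx -0.90 Ty 0.88 Tz 0.10 tilt -0.19 0.06 yaw 98.72
```

{"name": "send_rows", "arguments": {"targets": [0,0,0,0,0.01,0,-1,0,0,0,0,0.01,0,-1,0,0,0,0,0,0,-1]}}

```text
time_s: 15.0
eef_pos: [561.5, -150.9, 64.3]
ee_rot: [-0.002, 0.651, 0.759, -0.001]
force: [-3.1, -5.2, -4.4]
grip_width: 0.338
grip_force: 60.1
```

```bash
python3 q.py
```

```text
15.0 gx -14.6 gy -0.8 z 64.3 Fx -3.8 Fy -4.6 Fz -4.4 Tx -0.89 Ty 0.90 Tz 0.14 tilt -0.2 0.06 yaw 98.71
```

{"name": "send_rows", "arguments": {"targets": [0,0,0,0,0.01,0,-1,0,0,0,0,0,0,-1]}}

```text
time_s: 15.25
eef_pos: [561.5, -150.9, 64.3]
ee_rot: [-0.002, 0.651, 0.759, -0.001]
force: [-6.4, -5.9, -2.2]
grip_width: 0.338
grip_force: 60.4
```

{"name": "send_rows", "arguments": {"targets": [0,0,0,0,0.01,0,-1,0,0,0,0,0,0,-1]}}

```text
time_s: 15.5
eef_pos: [561.6, -150.9, 64.4]
ee_rot: [-0.003, 0.651, 0.759, -0.002]
force: [-11.1, -6.7, -1.3]
grip_width: 0.338
grip_force: 60.7
```

```bash
python3 q.py
```

```text
15.5 gx -14.5 gy -0.8 z 64.4 Fx -11.9 Fy -5.0 Fz -1.3 Tx -0.96 Ty 2.07 Tz 0.08 tilt -0.36 0.09 yaw 98.72
```

{"name": "send_rows", "arguments": {"targets": [-0.4,0,0,0,0,0.01,-1,0,0,0,0,0,0,-1]}}

```text
time_s: 15.75
eef_pos: [561.5, -150.9, 64.2]
ee_rot: [-0.0, 0.651, 0.759, 0.001]
force: [-11.8, -6.7, 2.9]
grip_width: 0.336
grip_force: 61.2
```

```bash
python3 q.py
```

```text
15.75 gx -14.5 gy -0.8 z 64.2 Fx -12.7 Fy -4.8 Fz 2.9 Tx -0.82 Ty 2.54 Tz 0.09 tilt 0.04 0.09 yaw 98.73
```

{"name": "send_rows", "arguments": {"targets": [-0.1,0,0,0,0.008,0.013,-1,-0.1,0,0,0,0.008,0.013,-1,0,0,0,0,0,0,-1], "newtons": 70}}

```text
time_s: 16.12
eef_pos: [561.6, -150.9, 64.2]
ee_rot: [-0.0, 0.651, 0.759, 0.001]
force: [-23.1, -4.9, 21.6]
grip_width: 0.339
grip_force: 70.7
```

```bash
python3 q.py; python3 wg.py j.png
```

```text
16.12 gx -14.5 gy -0.9 z 64.2 Fx -23.6 Fy -1.4 Fz 21.6 Tx -0.39 Ty 4.59 Tz 0.08 tilt 0.1 0.09 yaw 98.75
16.175 [ 561.6 -150.9   64.2] 98.75 [ 0.0015  0.0018 -1.    ] [-22.4  -5.   21.5] [-1.03  4.52  0.04] 0.3353054040107196
```

View pics/j.png

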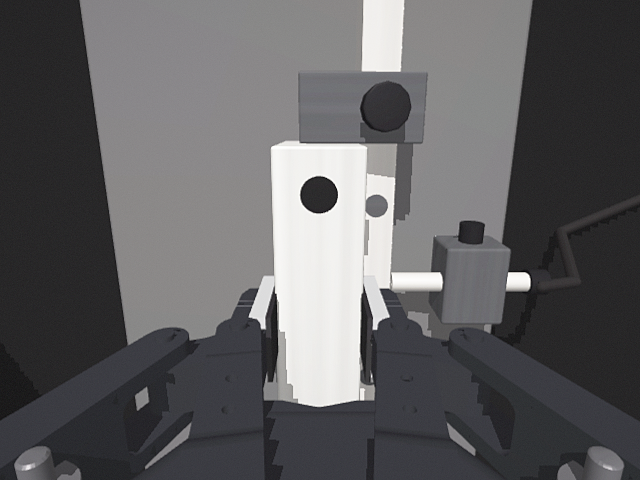

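The bar is home: its end is at the stop edge (row 142) and its long side now hides the fence's front edge. The push reads about 23 N into the fence and 22 N down, with almost no twist about the vertical. I'll add a little load towards the stop and check that it holds steady.

{"name": "send_rows", "arguments": {"targets": [0,0,0,0.01,0,0,-1,0,0,0,0,0,0,-1,0,0,0,0,0,0,-1,0,0,0,0,0,0,-1]}}

```text
time_s: 16.68
eef_pos: [561.6, -150.9, 64.2]
ee_rot: [0.0, 0.651, 0.759, 0.001]
force: [-22.4, -7.7, 19.9]
grip_width: 0.337
grip_force: 70.5
```

```bash
python3 q.py
python3 - <<'E'
from h import *
w=cap('wrist'); g=cv2.cvtColor(w['img'],cv2.COLOR_RGB2GRAY).astype(int); s,p,R=st()
# bar side edge yaw vs fence back edge yaw
def fit(vs,a,b,z):
    P=[]
    for v in vs:
        d=np.diff(g[v,a:b]); P.append(ray(w,(a+np.argmax(np.abs(d))+.5,v),z)[:2])
    P=np.array(P); f=np.polyfit(P[:,1],P[:,0],1); return (90-np.degrees(np.arctan(f[0]))).round(2)
print('bar L',fit(range(155,260,8),262,285,85),'fence back',fit(list(range(5,65,6))+list(range(180,265,8)),385,412,59))
E
```

```text
16.68 gx -14.5 gy -0.9 z 64.2 Fx -23.3 Fy -4.3 Fz 19.9 Tx -0.82 Ty 4.64 Tz 0.02 tilt 0.11 0.03 yaw 98.75
bar L 98.63 fence back 98.61
```

Steady and parallel: bar 98.63°, fence 98.61°, with firm push both ways. Handing it in.

```bash
python3 -c "
from rig import job
print(job.finish_job())"
```

```text
the job is handed in; nothing more can be done
None
```

I handed the job in at 16.7 s with the bar on the bed, flat along the fence and end to the stop block, still held pressed with about 23 N into the fence and 20 N down; no verdict was shown, and I had no direct reading of the probe.

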